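Fit the card holder to the ware shelf and hold it home

ROBOT

A 7-joint arm with a two-finger parallel gripper is mounted at the origin on the work surface. World frame = base frame: x ahead of the robot, y to its left, z up, the work surface at z = 0. Lengths are in m, angles in rad, forces in N, time in s.
With the tool pointing down it reaches from about 0.35 to 0.9 m from the base axis. Payload 8.1 kg.
Tool frame: the origin (TCP) lies at the centre of the arm's flange, where the gripper is bolted on; the fingertips stand 178 mm ahead of it and the grasp point (between the pads) lies 159 mm ahead of it; x points along the fingers, z is the direction in which the jaws open and shut, and the axes are right-handed (so a half turn about x gives the same grasp; the last joint's range is limited). The gripper opens to 92 mm and grips with 3 to 60 N. Pads are 19 mm wide; open, the fingers measure 130 mm over their backs; the gripper's body (75 mm by 190 mm) begins 47 mm behind the grasp point.
Start: joints at [-1.228, 0.434, 0.025, 1.573, -0.012, 1.134, -0.075], TCP at [0.27, 0.564, 0.405] pointing down, gripper open.
Joint ranges: [-2.62, 2.62], [-0.44, 2.09], [-1.27, 1.32], [0.08, 2.57], [-1.32, 4.46], [0.12, 2], [-2.74, 2.74]. Speed limits (rad/s): [2.22, 2.22, 3.01, 3.01, 3.14, 3.14, 3.14].

INTERFACE

Orientations are given as a rotation vector (axis times angle).
In Python, from cell import arm, get_image, search_frame, pinpoint gives the robot as it stands.
- The arm moves only by the tool arm_command, never from a script. Its argument "motion" is a list of rows, each a list of 7 numbers: the finger opening in mm, from 0 to 91.8, then the shift along the tool's x, y, z in mm, then the turn, a rotation vector about the tool's x, y, z in degrees. In form: [[fingers, x, y, z, ax, ay, az], ...]. A call has 1 to 5 rows; each row shifts and turns the commanded pose from where the row before left it, along the tool's axes as they then stand; what a row does not reach is not made up. A row lasts 1/8 s, in which the tool goes at most 62.5 mm and 10.7 degrees, less where a joint would pass 70% of its speed; a pose out of reach is approached as far as the arm can. A call with a gripper value outside its range is refused whole. The fingers move at their own pace and stop on an object; "newtons" is the grip in N (left out, the last holds). Time passes only in rows, so rows that do not move let the fingers close. It gives the time, the measured TCP pose, the force and the opening at its end, in the units of the state.
- arm.observe(): the state, without advancing time (a new reading comes with each control period).
- get_image(name): name is "scene" or "top" or "wrist"; returns a dict with "frame" (400x640x3 uint8, red, green, blue), "range_z" (400x640 float32, m along the optical axis (not along the pixel's ray), 0 where there is no reading), "K" (3x3 intrinsics, pixels), "origin" and "rotation" of the camera in the world; the wrist camera has in their place "tool_from_camera" (4x4, takes a point from camera to tool coordinates, whose origin is the TCP and whose axes are the tool frame's). Camera axes: x right, y down, z forward; pixel columns grow to the right and rows downward; lengths in m; the calibration is good to about 2 mm. A picture is of the moment at which its call begins: read the wrist's pose just before it.
- arm.sign_off(): hands the job in, once; it reports no verdict.
Trained networks look in the newest picture that a camera, given by its name, has taken for a name from the list of things; names that differ only in an ending like _2 or _b are one class to them, and where a whole thing is asked for, a point or a joint stands for the part that bears it (a point fixed in the world has none). Each returns a list of dicts, best first, with "p" (0 to 1); they miss things now and then, are a little off and sometimes report something else, mostly with a low value. They report only what shows in the picture. A call takes as long as a camera call. They do not tell look-alikes from the thing itself.
- search_frame(camera, target): "point" ([x, y, z] in m, in world coordinates, good to about 4 mm: the middle of the surface that is visible of it).
- pinpoint(camera, target): "point" ([x, y, z] in m, in world coordinates, good to about 4 mm: a listed point, or the origin of a listed thing).
The state is a dict: "clock": time; "joints": joint angles; "dq": joint speeds; "joint_efforts": joint torques, N m; "position": TCP position; "ee_rot": TCP orientation; "force": force on the tool from outside, world axes, zero at the start; "ft_torque": the same for the moment, N m; "width": opening from 0.0 (shut) to 1.0 (fully open).
Only numpy, scipy, OpenCV 4.12 (cv2) and the standard library are available. Lean on these libraries where they do the work, as an engineer would, in place of code of your own. Each camera call takes 0.05 s, during which the arm holds its last target. There are 200 camera calls.

TASK

In the pottery studio, pull the upright card holder straight up out of the wooden storage block, where sprung balls grip it, and push its tongue down behind the lip of the label channel on the front edge of the ware shelf, with its paper card facing away from the shelf, until it is fully home with its flange down on the channel. A sprung strip in the channel pushes it back up, so finish while still holding it pressed fully home: do not let go. Leave the bowl and cup on the shelf, the jar and the brush where they are.

Things in the scene. Friction and masses are not known exactly. Their poses are not given: they have to be found in the camera images.
- holder: Loose grey plastic card holder, 80 g: upright frame 10 mm thick (x), 64 wide (y), 46 tall, white paper card on its +x face. Origin: middle of the underside of its flange (18 mm by 64, z = 0 to 4 mm); z up. A tongue 6 mm thick, 50 wide reaches down to z = -26 mm, its last 3 mm only 4 mm thick, 46 wide. At the start the tongue is in the block's slot, the flange resting on the block.
- holder_grip (a point): Where to pinch the holder across its 10 mm thickness, from above: middle of the frame, 30 mm above the flange's underside (the holder's origin) and 16 mm below the frame's top.
- card (a point): Centre of the holder's paper card: on the holder's +x face, 5 mm from the frame's middle plane and 25 mm above the flange's underside.
- block: Fixed wooden block, 50 mm (x) by 100 (y) by 45 tall; origin at the centre of its underside, on the table. A slot in its top, 7.5 mm (x) by 53 (y), 31 deep, holds the holder's tongue, same axes as the holder. A sprung ball at each slot end sits in a notch of the tongue: they give way at an upward pull of about 15 N within 4 mm, then rub for some 8 mm; the tongue is out after 26 mm.
- shelf: Fixed low wooden ware shelf, board 160 mm deep (x) by 300 mm long (y), top at 76 mm above the table. Origin on the table under the middle of its front edge; the shelf extends to its own -x, its front looks to its own +x, z up. It carries the bowl and the cup near its back.
- channel: Fixed aluminium channel on the shelf's front edge, 76 mm long (y), 42 tall, x pointing out of the shelf. Origin: centre of the slot's mouth, level with the lip's top, 80 mm above the table. Slot 9 mm wide (x), 60 long (y), square-edged: lip 5 mm thick at +x, back wall 8 mm at -x, equally high. Holder home: its origin within a few mm of this one, axes parallel, flange on lip and wall.
- strip (a joint): How far the sprung steel strip at the bottom of the channel is pressed down, m: 0 when free (its top is then 18 mm below the mouth), 0.008 when the holder's flange rests on the channel, travel 0.010. It resists with 4 N at first touch, rising to 8 N at 0.008, and pushes the holder back up by 8 mm if it is let go.
- bowl: Bystander: small terracotta bowl on the shelf, 66 mm across, 38 mm tall, origin at the centre of its underside.
- cup: Bystander: small white cup on the shelf, 52 mm across, 45 mm tall, origin at the centre of its underside.
- jar: Bystander: glass jar on the table beyond the shelf, 56 mm across, 70 mm tall, origin at the centre of its underside.
- brush: Bystander: brush lying on the table, 170 mm long, origin at its middle underside.
Mind the look-alikes: they are no part of the job. Of the things that look like the holder, the smallest one is meant.

How it is judged:
On the way:
1. the holder has been pulled clear of the storage block (height (world z) of holder above 0.076 m), for 0.1 s.
At the end, for the whole second after the job is handed in: The holder's tongue is in the channel behind the lip, card outward and upright (within 7 degrees), its flange within 2 mm of the channel's top and the sprung strip pressed down more than 6 mm of 8; the fingers are still on the holder (more than 2 N) and hold it there, still, through the last second (value of joint strip above 0.006 m and horizontal distance between holder and channel below 0.009 m and z of holder in the frame of channel below 0.002 m and angle between the z axis of holder and the z axis of channel, either way round below 0.12 rad and x of card in the frame of channel above 0.001 m and contact force between the fingers and holder above 2 N and linear speed of holder below 0.02 m/s); the arm keeps its last pose, push and grip.
It fails at once if the bowl, cup, jar or brush is shifted by more than 2 cm (distance of any of bowl, cup, jar, brush from where it was at the start of the episode above 0.02 m).
It also fails if it takes over 40 s, if anything falls off the work surface, if the arm or the gripper's body presses on something with over 40 N, if the wrist force passes 120 N, or if a joint passes its speed limit or range.

## Working session

There is one attempt and no reset: what is moved stays moved. The work goes in short steps, Python scripts to look and compute and a tool call to move; the robot and the scene stay as the last step left them, time stands still between calls to the robot, and variables do not carry over. Pictures are saved under pics/ and viewed, about 8 in all and at most 12, crops included, and the job is handed in when it is done.

Besides the shell and the picture viewer there is one more tool, called after "Call:" as name(argument=value, ...) on one line, values as JSON. arm_command: Moves the arm, as the interface text tells. Its arguments: {"type":"object","properties":{"motion":{"type":"array"},"newtons":{"type":"number"}},"required":["motion"]}

```bash
mkdir -p pics; ls
cat > h.py <<'E'
import numpy as np, cv2
from cell import arm, get_image, search_frame, pinpoint
from scipy.spatial.transform import Rotation as R
def save(im,name): cv2.imwrite(f'pics/{name}.png',im['frame'][...,::-1])
def proj(im,p):
    c=np.array(im['rotation']).T@(np.array(p)-im['origin']); u=np.array(im['K'])@c; return (u[:2]/u[2]).round().astype(int).tolist()
def cloud(im,T=None):
    K=np.array(im['K']);z=im['range_z'];v,u=np.mgrid[:z.shape[0],:z.shape[1]]
    c=np.stack([(u-K[0,2])/K[0,0]*z,(v-K[1,2])/K[1,1]*z,z],-1)
    if T is None: return c@np.array(im['rotation']).T+np.array(im['origin'])
    return c@T[:3,:3].T+T[:3,3]
def wrist():
    s=arm.observe(); im=get_image('wrist'); M=np.eye(4); M[:3,:3]=R.from_rotvec(s['ee_rot']).as_matrix(); M[:3,3]=s['position']
    T=M@np.array(im['tool_from_camera']); im['rotation']=T[:3,:3]; im['origin']=T[:3,3]; return im
E
python3 - <<'E'
from h import *
s=arm.observe(); print(s['clock'],s['position'],s['ee_rot'],R.from_rotvec(s['ee_rot']).as_matrix().round(3).tolist())
for c in ['top','scene']:
    im=get_image(c); save(im,c+'1')
    for t in ['holder','holder_grip','card','block','channel','shelf']:
        for f in (pinpoint,search_frame):
            if f is search_frame and t not in('holder','channel'): continue
            print(c,t,f.__name__,[(np.round(d['point'],3).tolist(),round(d['p'],2),proj(im,d['point'])) for d in f(c,t)])
E
```

```text
pics
0.0 [0.26939998 0.56369285 0.40396613] [-0.87575349  1.38902786  0.87418925] [[-0.001, -0.902, 0.431], [-0.001, 0.431, 0.902], [-1.0, -0.0, -0.002]]Traceback (most recent call last):
  File "<stdin>", line 8, in <module>
  File "h.py", line 6, in proj
    c=np.array(im['rotation']).T@(np.array(p)-im['origin']); u=np.array(im['K'])@c; return (u[:2]/u[2]).round().astype(int).tolist()
                                                               ~~~~~~~~~~~~~~~~~^~
ValueError: matmul: Input operand 1 does not have enough dimensions (has 0, gufunc core with signature (n?,k),(k,m?)->(n?,m?) requires 1)
```

```bash
python3 -c "
import cv2,numpy as np
" ; ls pics
```

```text
top1.png
```

The camera "rotation" is a rotation vector, so I'll convert it.

```bash
python3 - <<'E'
s=open('h.py').read()
s=s.replace("def proj","def rm(r):\n    r=np.array(r); return r if r.ndim==2 else R.from_rotvec(r).as_matrix()\ndef proj",1).replace("np.array(im['rotation']).T","rm(im['rotation']).T")
open('h.py','w').write(s)
E
python3 - <<'E'
from h import *
for c in ['top','scene']:
    im=get_image(c); save(im,c+'1'); print(c,im['rotation'],im['origin'],np.array(im['K']).round(0).tolist())
    for t in ['holder','holder_grip','card','block','channel','shelf']:
        for f in (pinpoint,search_frame):
            if f is search_frame and t not in('holder','channel'): continue
            print(c,t,f.__name__,[(np.round(d['point'],3).tolist(),round(d['p'],2),proj(im,d['point'])) for d in f(c,t)])
E
```

```text
top [-2.11505303  2.14293794 -0.18244039] [ 0.39352455 -0.02225107  1.27115781] [[476.0, 0.0, 318.0], [0.0, 476.0, 208.0], [0.0, 0.0, 1.0]]
top holder call [([0.482, -0.158, 0.034], 0.86, [372, 256]), ([0.713, -0.1, 0.034], 0.74, [348, 170]), ([0.592, -0.15, 0.047], 0.55, [368, 213])]
top holder call [([0.588, -0.146, 0.086], 0.71, [368, 212]), ([0.711, -0.101, 0.091], 0.7, [349, 165]), ([0.483, -0.155, 0.098], 0.61, [374, 254])]
top holder_grip call [([0.716, -0.102, 0.08], 0.88, [349, 164]), ([0.488, -0.158, 0.077], 0.58, [374, 252]), ([0.592, -0.149, 0.074], 0.53, [369, 212]), ([0.596, -0.15, 0.071], 0.49, [369, 210])]
top card call [([0.716, -0.105, 0.071], 0.95, [351, 165]), ([0.484, -0.147, 0.07], 0.84, [369, 254]), ([0.598, -0.15, 0.068], 0.72, [369, 210])]
top block call [([0.591, -0.148, 0.048], 0.7, [368, 214]), ([0.592, -0.143, -0.003], 0.61, [364, 216])]
top channel call [([0.608, 0.196, 0.077], 0.84, [234, 207])]
top channel call [([0.605, 0.194, 0.08], 0.61, [234, 208]), ([0.779, 0.013, 0.07], 0.26, [305, 143])]
top shelf call [([0.596, 0.166, 0.0], 0.55, [250, 216])]
s
[... 287 characters left out ...]
ene holder call [([0.494, -0.153, 0.079], 0.89, [277, 154]), ([0.721, -0.093, 0.089], 0.79, [269, 229]), ([0.596, -0.145, 0.068], 0.75, [267, 187])]
scene holder_grip call [([0.717, -0.099, 0.08], 0.81, [267, 229]), ([0.487, -0.157, 0.079], 0.75, [276, 152]), ([0.584, -0.147, 0.073], 0.71, [268, 182])]
scene card call [([0.597, -0.148, 0.071], 0.83, [266, 186]), ([0.718, -0.106, 0.071], 0.75, [265, 230]), ([0.484, -0.15, 0.068], 0.69, [279, 154])]
scene block call [([0.595, -0.151, 0.003], 0.95, [268, 199])]
scene channel call [([0.604, 0.192, 0.075], 0.87, [393, 220])]
scene channel call [([0.608, 0.19, 0.071], 0.75, [392, 222])]
scene shelf call [([0.594, 0.164, -0.004], 0.77, [379, 228])]
```

View pics/top1.png

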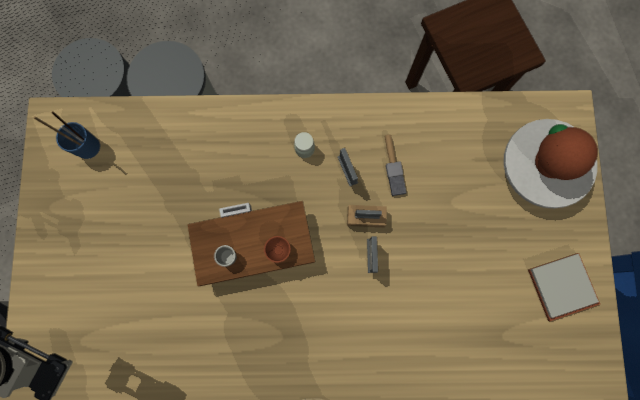

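View pics/scene1.png

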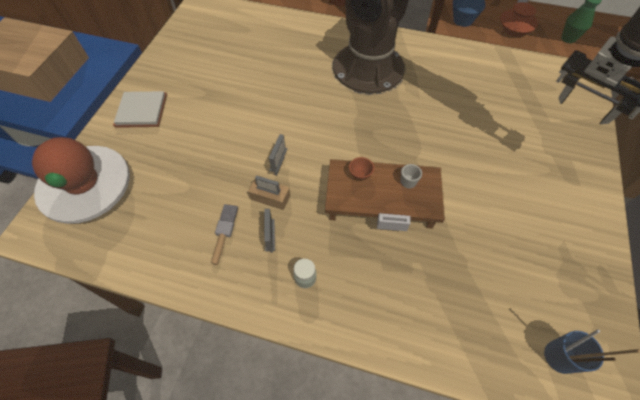

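Three things could be taken for the holder, in top-image pixels: (349,165), (374,254), and (369,212), which stands in the block. The one in the block looks smallest. I'll crop the scene image and measure sizes and yaws from depth.

Run:
```python
from h import *
im=get_image('top'); P=cloud(im)
def rect(name,c,r,z0,z1):
    m=(np.linalg.norm(P[...,:2]-c,axis=-1)<r)&(P[...,2]>z0)&(P[...,2]<z1)
    q=(P[m][:,:2]*1000).astype(np.float32); b=cv2.minAreaRect(q); print(name,m.sum(),np.round(b[0],1),np.round(b[1],1),round(b[2],1),'ztop',P[m][:,2].max().round(3))
for n,c in [('A',(.716,-.102)),('B',(.486,-.155)),('C',(.593,-.149))]: rect(n,c,.06,.06,.15)
rect('block',(.593,-.149),.08,.025,.056)
rect('shelf',(.53,.17),.25,.068,.085)
rect('chan',(.606,.194),.06,.055,.09)
im=get_image('scene'); save(im,'s2')
f=im['frame'][120:270,220:320,::-1]; cv2.imwrite('pics/crop.png',cv2.resize(f,None,fx=4,fy=4,interpolation=2))
f=get_image('wrist'); print(np.round(f['tool_from_camera'],3).tolist(), np.array(f['K']).round(0).tolist())
```

```text
A 256 [713.3 -99.2] [87.9 14.5] 20.7 ztop 0.104
B 262 [ 483.8 -156.5] [14.9 87.8] 89.8 ztop 0.102
C 146 [ 589.4 -146.4] [63.1 11.2] 87.2 ztop 0.095
block 638 [ 564.1 -145.9] [ 99.6 101.8] 87.5 ztop 0.056
shelf 7025 [528.4 154.6] [182.5 300.5] 10.9 ztop 0.085
chan 863 [580.2 189.7] [ 67.5 111.5] 10.0 ztop 0.085
[[0.0, -0.283, 0.959, 0.02], [0.002, -0.959, -0.283, 0.077], [1.0, 0.002, 0.0, -0.0], [0.0, 0.0, 0.0, 1.0]] [[289.0, 0.0, 319.0], [0.0, 289.0, 199.0], [0.0, 0.0, 1.0]]
```

View pics/crop.png

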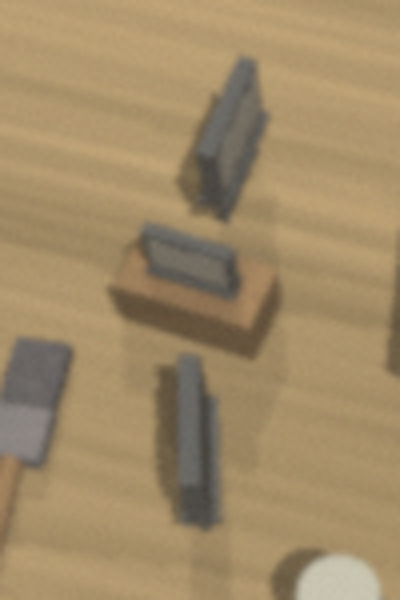

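The pictured thing at crop (190,260), in the block, has a frame 63 mm long; the other two measure 88 mm. So that's the holder, and its card faces +x. Next I'll work out the path to a viewing pose above it.

```bash
cat >> h.py <<'E'
def plan(p,yaw,n=None,w=0):
    """rows (mm,deg) from the present pose to TCP p, tool x down, tool z at yaw (deg)"""
    s=arm.observe(); M=R.from_rotvec(s['ee_rot']); x=np.array(s['position'])
    c,sn=np.cos(np.radians(yaw)),np.sin(np.radians(yaw))
    G=R.from_matrix(np.array([[0,-sn,c],[0,c,sn],[-1,0,0]]))
    rv=(M.inv()*G).as_rotvec(); d=np.array(p)-x
    n=n or int(max(np.ceil(np.linalg.norm(d)/.06),np.ceil(np.degrees(np.linalg.norm(rv))/10.5)))
    for i in range(n):
        Ri=M*R.from_rotvec(rv*i/n); print(np.r_[Ri.inv().apply(d/n)*1000,np.degrees(rv/n)].round(2).tolist())
    print('total tool now',M.inv().apply(d*1000).round(1),'world',(d*1000).round(1),'turn',np.degrees(rv).round(2),'clock',s['clock'],'force',np.round(s['force'],1),'w',s['width'])
E
python3 - <<'E'
from h import *
plan((.590,-.147,.37),-2.8)
E
```

```text
[2.48, -42.55, -35.94, 4.8, 0.0, -0.0]
[2.48, -45.41, -32.25, 4.8, 0.0, -0.0]
[2.48, -47.95, -28.34, 4.8, 0.0, -0.0]
[2.48, -50.16, -24.22, 4.8, 0.0, -0.0]
[2.48, -52.01, -19.94, 4.8, 0.0, -0.0]
[2.48, -53.5, -15.51, 4.8, 0.0, -0.0]
[2.48, -54.61, -10.98, 4.8, 0.0, -0.0]
[2.48, -55.34, -6.36, 4.8, 0.0, -0.0]
[2.48, -55.68, -1.71, 4.8, 0.0, -0.0]
[2.48, -55.62, 2.96, 4.8, 0.0, -0.0]
[2.48, -55.18, 7.61, 4.8, 0.0, -0.0]
[2.48, -54.35, 12.2, 4.8, 0.0, -0.0]
[2.48, -53.14, 16.71, 4.8, 0.0, -0.0]
[2.48, -51.55, 21.1, 4.8, 0.0, -0.0]
total tool now [  34.7 -595.7 -503.2] world [ 320.5 -710.9  -34.7] turn [67.25  0.   -0.  ] clock 1.15 force [-0.3  0.8 -0.2] w 0.9996106714781704
```

Call:
arm_command(motion=[[91, 2.5, -42.5, -36, 4.8, 0, 0], [91, 2.5, -45.4, -32.2, 4.8, 0, 0], [91, 2.5, -48, -28.3, 4.8, 0, 0], [91, 2.5, -50.2, -24.2, 4.8, 0, 0], [91, 2.5, -52, -20, 4.8, 0, 0]])

```text
clock: 1.78
position: [0.3845, 0.3083, 0.3924]
ee_rot: [-0.55, 1.499, 0.551]
force: [0.4, 0.1, 0.2]
width: 0.99
```

Call:
arm_command(motion=[[91, 2.5, -53.5, -15.5, 4.8, 0, 0], [91, 2.5, -54.6, -11, 4.8, 0, 0], [91, 2.5, -55.3, -6.4, 4.8, 0, 0], [91, 2.5, -55.7, -1.7, 4.8, 0, 0], [91, 2.5, -55.6, 3, 4.8, 0, 0]])

```text
clock: 2.4
position: [0.4991, 0.0545, 0.38]
ee_rot: [-0.223, 1.558, 0.224]
force: [0.6, 1.0, 0.6]
width: 0.993
```

Call:
arm_command(motion=[[91, 2.5, -55.2, 7.6, 4.8, 0, 0], [91, 2.5, -54.4, 12.2, 4.8, 0, 0], [91, 2.5, -53.1, 16.7, 4.8, 0, 0], [91, 2.5, -51.6, 21.1, 4.8, 0, 0], [91, 0, 0, 0, 0, 0, 0]])

```text
clock: 3.02
position: [0.5906, -0.1519, 0.3696]
ee_rot: [0.041, 1.57, -0.046]
force: [-0.6, 0.4, -0.9]
width: 0.99
```

Run:
```python
from h import *
plan((.590,-.147,.37),-2.8,1)
im=wrist(); save(im,'w1'); P=cloud(im)
for t in ['holder','holder_grip','card','block']:
    print(t,[(np.round(d['point'],4).tolist(),round(d['p'],2),proj(im,d['point'])) for d in pinpoint('wrist',t)])
c=(.59,-.148)
for z0,z1 in [(.065,.1),(.083,.1),(.047,.054),(.03,.046)]:
    m=(np.linalg.norm(P[...,:2]-c,axis=-1)<.06)&(P[...,2]>z0)&(P[...,2]<z1)
    b=cv2.minAreaRect((P[m][:,:2]*1000).astype(np.float32)); print(z0,m.sum(),np.round(b[0],1),np.round(b[1],1),round(b[2],2),np.median(P[m][:,2]).round(4))
```

```text
[-0.38, 4.87, -0.86, -0.38, 0.04, 0.19]
total tool now [-0.4  4.9 -0.9] world [-0.6  4.9  0.4] turn [-0.38  0.04  0.19] clock 3.025 force [-0.6  0.4 -0.9] w 0.9900381535858006
holder [([0.7151, -0.1013, 0.0378], 0.82, [434, 132]), ([0.5939, -0.1495, 0.0442], 0.62, [322, 184]), ([0.4859, -0.1609, 0.0352], 0.57, [227, 197])]
holder_grip [([0.593, -0.1451, 0.0735], 0.97, [321, 186]), ([0.4831, -0.1591, 0.079], 0.81, [210, 207]), ([0.7133, -0.0966, 0.081], 0.79, [451, 129])]
card [([0.7179, -0.1057, 0.0693], 0.89, [450, 138]), ([0.5924, -0.1483, 0.0726], 0.82, [320, 189]), ([0.4816, -0.1502, 0.0671], 0.61, [211, 195])]
block [([0.5895, -0.1473, -0.0016], 0.82, [318, 173]), ([0.7854, 0.0167, 0.0009], 0.4, [495, 11])]
0.065 809 [ 590.7 -148.4] [64.  10.5] 86.67 0.0906
0.083 786 [ 590.7 -148.4] [64.  10.5] 86.67 0.0907
0.047 332 [ 594.6 -145.6] [73.9 39.9] 71.28 0.0489
0.03 2925 [ 590.3 -148.8] [100.8  50. ] 86.72 0.0448
```

View pics/w1.png

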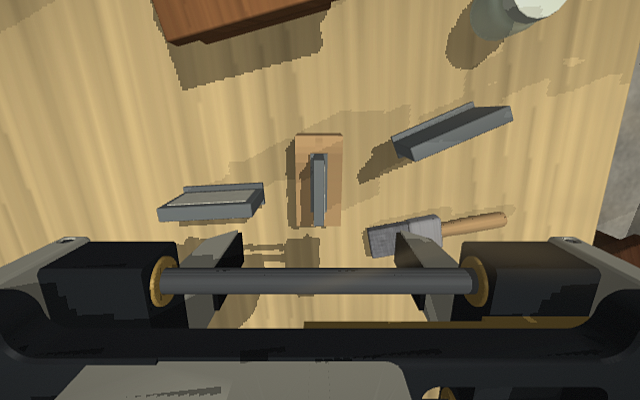

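The view shows the block at (320,180) with the small holder upright in it, and larger look-alikes at (212,200) and (452,132). Depth puts the holder at (0.5907, -0.1484), yaw -3.3°. Descending to grasp.

Run:
```python
from h import *
plan((.5907,-.1484,.234),-3.3,1)
```

```text
[135.71, -3.06, 0.66, 0.68, -0.01, -0.06]
total tool now [135.7  -3.1   0.7] world [   0.5   -2.9 -135.7] turn [ 0.68 -0.01 -0.06] clock 3.275 force [0.1 0.6 0.5] w 0.9907896712440932
```

Call:
arm_command(motion=[[70, 45, -1, 0.7, 0.7, 0, 0], [60, 45, -1, 0, 0, 0, 0], [50, 30, -1, 0, 0, 0, 0], [50, 15.7, 0, 0, 0, 0, 0], [50, 0, 0, 0, 0, 0, 0]], newtons=45)

```text
clock: 3.9
position: [0.5907, -0.1492, 0.2337]
ee_rot: [0.047, 1.571, -0.046]
force: [0.3, -0.1, -0.7]
width: 0.554
```

Run:
```python
from h import *
plan((.5907,-.1484,.234),-3.3,1)
```

```text
[-0.28, 0.76, -0.06, -0.08, -0.06, -0.03]
total tool now [-0.3  0.8 -0.1] world [-0.   0.8  0.3] turn [-0.08 -0.06 -0.03] clock 3.9 force [ 0.3 -0.1 -0.7] w 0.5537342535472283
```

Call:
arm_command(motion=[[5, 0, 0.5, 0, 0, 0, 0], [5, 0, 0, 0, 0, 0, 0], [5, 0, 0, 0, 0, 0, 0], [5, 0, 0, 0, 0, 0, 0]], newtons=50)

```text
clock: 4.4
position: [0.5909, -0.1495, 0.2344]
ee_rot: [0.047, 1.57, -0.047]
force: [-0.4, 0.1, 0.1]
width: 0.155
```

Call:
arm_command(motion=[[5, 0, 0, 0, 0, 0, 0], [5, 0, 0, 0, 0, 0, 0]])

```text
clock: 4.65
position: [0.5909, -0.1495, 0.2342]
ee_rot: [0.047, 1.57, -0.047]
force: [-0.8, 0.2, 2.9]
width: 0.108
```

Gripped at 9.9 mm. Pulling straight up.

Call:
arm_command(motion=[[5, -2, 0, 0, 0, 0, 0], [5, -3, 0, 0, 0, 0, 0], [5, -3, 0, 0, 0, 0, 0], [5, -3, 0, 0, 0, 0, 0], [5, -4, 0, 0, 0, 0, 0]])

```text
clock: 5.28
position: [0.5911, -0.1497, 0.25]
ee_rot: [0.047, 1.569, -0.047]
force: [0.9, 0.3, -0.5]
width: 0.107
```

Call:
arm_command(motion=[[5, -5, 0, 0, 0, 0, 0], [5, -10, 0, 0, 0, 0, 0], [5, -25, 0, 0, 0, 0, 0], [5, -35, 0, 0, 0, 0, 0], [5, -40, 0, 0, 0, 0, 0]])

```text
clock: 5.9
position: [0.5906, -0.1495, 0.3655]
ee_rot: [0.047, 1.571, -0.047]
force: [0.2, -0.9, -0.9]
width: 0.105
```

Run:
```python
from h import *
s=arm.observe(); print(s['position'],s['force'],s['ft_torque'],s['width'])
im=wrist(); save(im,'w2'); P=cloud(im)
p=np.array(s['position'])
print([(np.round(np.array(d['point'])-p,4).tolist(),round(d['p'],2)) for t in ['holder','holder_grip','card'] for d in pinpoint('wrist',t)])
# channel: fine shape from wrist + top
c=np.array((.606,.194))
for n,i in [('top',get_image('top')),('scene',get_image('scene'))]:
    Q=cloud(i)
    for t in ['channel','holder','card']: print(n,t,[(np.round(d['point'],4).tolist(),round(d['p'],2)) for d in pinpoint(n,t)])
    if n=='top':
        f=i['frame'][180:240,180:320,::-1]; cv2.imwrite('pics/t2.png',cv2.resize(f,None,fx=5,fy=5,interpolation=2))
```

```text
[ 0.5905519  -0.1494846   0.36545813] [ 0.18919263 -0.90510164 -0.86115003] [-0.1064938  -0.02148339  0.05229348] 0.10532608781476861
[([0.0024, 0.0017, -0.1903], 0.84), ([0.126, 0.049, -0.3285], 0.71), ([-0.1039, -0.0114, -0.3302], 0.65), ([-0.0003, 0.0022, -0.1606], 0.77), ([0.123, 0.0488, -0.2897], 0.62), ([-0.107, -0.0075, -0.2887], 0.61), ([0.1261, 0.0417, -0.2989], 0.74), ([-0.1064, 0.0006, -0.2976], 0.7), ([0.0041, 0.0014, -0.1607], 0.57)]
top channel [([0.6063, 0.1903, 0.0796], 0.77), ([0.4943, 0.0816, 0.0756], 0.47)]
top holder [([0.7124, -0.0977, 0.0336], 0.55)]
top card [([0.7165, -0.105, 0.0736], 0.85)]
scene channel [([0.6052, 0.1902, 0.0776], 0.87), ([0.497, 0.0854, 0.0738], 0.7), ([0.587, -0.1476, 0.2077], 0.41)]
scene holder [([0.483, -0.159, 0.0367], 0.89), ([0.7088, -0.1017, 0.0334], 0.8), ([0.5898, -0.1482, 0.1712], 0.76)]
scene card [([0.7185, -0.1052, 0.0705], 0.81), ([0.4822, -0.1527, 0.0698], 0.8), ([0.589, -0.1498, 0.2049], 0.53), ([0.597, -0.1494, 0.1984], 0.46)]
```

View pics/w2.png

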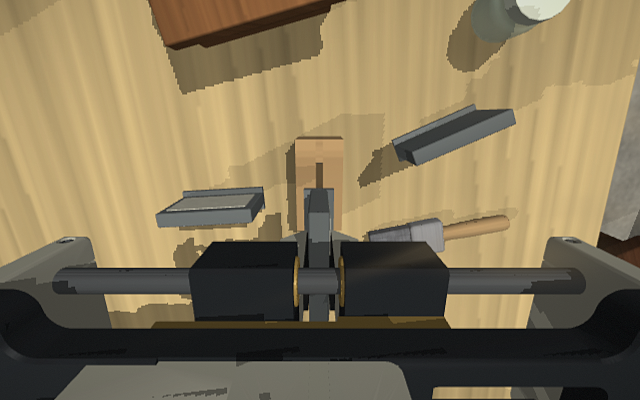

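The holder is in the jaws and the block's slot (320,175) is empty. Only one channel exists; the weak second hit is on the shelf board. Next is a viewing pose with the camera over the channel.

Run:
```python
from h import *
plan((.615,.10,.37),10.5,5)
```

```text
[-1.32, 50.09, 1.84, -2.79, -0.01, -0.0]
[-1.32, 49.94, 4.28, -2.79, -0.01, -0.0]
[-1.32, 49.67, 6.7, -2.79, -0.01, -0.0]
[-1.32, 49.29, 9.11, -2.79, -0.01, -0.0]
[-1.32, 48.79, 11.5, -2.79, -0.01, -0.0]
total tool now [ -6.6 250.5   9.2] world [ 24.3 249.4   6.6] turn [-1.395e+01 -6.000e-02 -1.000e-02] clock 6.5 force [ 1.1 -0.1 -0.2] w 0.1088741579805095
```

Call:
arm_command(motion=[[5, -1.3, 50, 1.8, -2.8, 0, 0], [5, -1.3, 50, 4.3, -2.8, 0, 0], [5, -1.3, 49.7, 6.7, -2.8, 0, 0], [5, -1.3, 49.3, 9.1, -2.8, 0, 0], [5, -1.3, 48.8, 11.5, -2.8, 0, 0]])

```text
clock: 7.12
position: [0.6149, 0.1016, 0.3704]
ee_rot: [-0.146, 1.566, 0.146]
force: [0.7, -1.0, -0.3]
width: 0.105
```

Call:
arm_command(motion=[[5, 0, 0, 0, 0, 0, 0], [5, 0, 0, 0, 0, 0, 0]])

```text
clock: 7.38
position: [0.6149, 0.0997, 0.3702]
ee_rot: [-0.145, 1.567, 0.144]
force: [-0.9, -1.2, -0.2]
width: 0.105
```

Run:
```python
from h import *
s=arm.observe(); print(s['position'],s['force'],s['width'])
im=wrist(); save(im,'w3'); P=cloud(im); np.savez('w3.npz',P=P,f=im['frame'],pos=s['position'],rot=s['ee_rot'])
print([(np.round(d['point'],4).tolist(),round(d['p'],2),proj(im,d['point'])) for d in pinpoint('wrist','channel')])
c=np.array((.606,.190)); D=np.linalg.norm(P[...,:2]-c,axis=-1)
for z0,z1,r in [(.0775,.085,.06),(.077,.085,.05),(.03,.07,.03)]:
    m=(D<r)&(P[...,2]>z0)&(P[...,2]<z1); b=cv2.minAreaRect((P[m][:,:2]*1000).astype(np.float32))
    print(z0,m.sum(),np.round(b[0],1),np.round(b[1],1),round(b[2],2),np.median(P[m][:,2]).round(4))
T=R.from_rotvec(s['ee_rot']).inv().apply((P-np.array(s['position'])).reshape(-1,3)).reshape(P.shape)*1000
m=(abs(T[...,0]-150)<55)&(abs(T[...,2])<14)&(abs(T[...,1])<45); q=T[m]
print('holder tool pts',m.sum(),q.min(0).round(1),q.max(0).round(1))
for y in range(-40,45,5):
    k=q[(q[:,1]>=y)&(q[:,1]<y+5)]
    if len(k): print(y,len(k),'x',np.percentile(k[:,0],[1,10,50,95]).round(1),'z',np.percentile(k[:,2],[2,98]).round(1))
```

```text
[0.61486587 0.09968059 0.37022198] [-0.87586053 -1.2322659  -0.19296843] 0.10452236590684133
[([0.6038, 0.1916, 0.08], 0.8, [326, 94])]
0.0775 1632 [580.9 187.5] [ 65.9 101.7] 11.64 0.0798
0.077 1751 [585.9 186.9] [56.4 91.4] 11.64 0.0797
0.03 632 [604.9 191. ] [ 8.4 56.7] 10.79 0.0617
holder tool pts 5753 [ 95.  -26.2 -14. ] [188.2  36.7  14. ]
-30 9 x [143.9 143.9 144.1 145.1] z [-5.2  4.4]
-25 161 x [142.2 142.9 143.6 144.4] z [-5.1  4.5]
-20 168 x [142.4 143.  143.5 144.4] z [-5.1  4.4]
-15 171 x [127.  142.7 143.5 144.3] z [-5.1  4.4]
-10 162 x [123.7 127.  132.4 143.3] z [-7.6  6.8]
-5 131 x [115.  120.5 131.7 132.9] z [-7.6  6.9]
0 62 x [109.8 111.  116.3 127.5] z [-7.6  6.9]
5 509 x [105.5 116.3 143.8 184.8] z [-8.8  6.9]
10 846 x [ 98.5 138.9 151.7 185. ] z [-12.7  12.7]
15 303 x [ 95.2 109.4 143.6 185.7] z [-9.2  8.3]
20 408 x [ 95.2  95.8 143.4 185.8] z [-8.6  7.7]
25 822 x [ 95.   95.2  96.7 185.4] z [-7.9  7.4]
30 1174 x [ 95.3  96.7 143.9 185.5] z [-7.7  6.8]
35 827 x [ 95.1  95.9 100.7 106.7] z [-13.8  13.8]
```

View pics/w3.png

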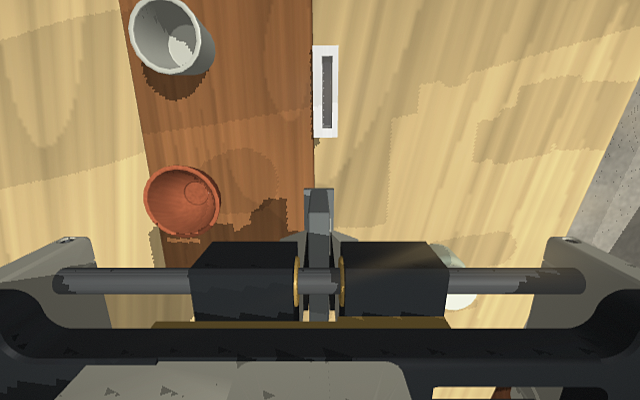

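The view shows the white channel with its dark slot at (326,92), and the holder end-on at (318,220), upright. I'll fit the channel's rim and the holder in the same image.

Run:
```python
from h import *
im=wrist(); s=arm.observe(); f=im['frame'].astype(int); P=cloud(im)
print(s['position'],R.from_rotvec(s['ee_rot']).as_matrix().round(4).tolist())
K=np.array(im['K']);v,u=np.mgrid[:400,:640]
d=np.stack([(u-K[0,2])/K[0,0],(v-K[1,2])/K[1,1],np.ones(u.shape)],-1)@im['rotation'].T
o=im['origin']; W=o+d*((.08-o[2])/d[...,2])[...,None]
g=f.min(-1); print(g[85:100:7,305:345].tolist())
roi=(u>300)&(u<350)&(v>35)&(v<150)
white=(roi&(g>150)).astype(np.uint8)
def rect(m,n):
    cs,_=cv2.findContours(m,cv2.RETR_CCOMP,cv2.CHAIN_APPROX_NONE)[:2] if False else (cv2.findContours(m,cv2.RETR_CCOMP,cv2.CHAIN_APPROX_NONE)[0],0)
    for c in sorted(cs,key=len)[-2:]:
        q=W[c[:,0,1],c[:,0,0],:2]*1000; b=cv2.minAreaRect(q.astype(np.float32)); print(n,len(c),np.round(b[0],2),np.round(b[1],1),round(b[2],2))
rect(white,'white'); 
T=R.from_rotvec(s['ee_rot']).inv().apply((P-np.array(s['position'])).reshape(-1,3)).reshape(P.shape)*1000
m=(abs(T[...,0]-143.7)<1.5)&(abs(T[...,2])<8)&(abs(T[...,1])<45); q=T[m]
b=cv2.minAreaRect(q[:,1:].astype(np.float32)); print('top face y,z',np.round(b[0],2),np.round(b[1],1),b[2])
```

```text
[0.61497709 0.09836438 0.37056409] [[0.0, -0.1807, 0.9835], [-0.0006, 0.9835, 0.1807], [-1.0, -0.0006, -0.0001]]
[[66, 63, 63, 64, 55, 53, 34, 56, 226, 226, 220, 219, 219, 219, 220, 224, 211, 117, 91, 96, 97, 99, 99, 97, 97, 100, 70, 225, 226, 221, 221, 226, 209, 127, 114, 121, 122, 122, 122, 122], [66, 64, 62, 64, 66, 48, 35, 57, 224, 224, 218, 217, 217, 217, 219, 222, 207, 129, 91, 94, 98, 98, 97, 97, 97, 101, 72, 223, 225, 220, 220, 224, 207, 126, 117, 121, 122, 123, 124, 124], [62, 62, 63, 64, 66, 46, 35, 43, 225, 224, 217, 216, 215, 216, 216, 219, 232, 135, 93, 95, 97, 99, 97, 97, 96, 99, 72, 220, 223, 218, 218, 223, 206, 127, 116, 122, 124, 124, 124, 127]]
white 164 [604.25 192.65] [10.  60.2] 10.64
white 231 [602.68 192.52] [22.1 76.7] 10.87
top face y,z [ 4.04 -0.6 ] [59.2 15.6] 5.324856758117676
```

The inner and outer rims agree: channel at (604.2, 192.7) mm, yaw 10.8°. In the same camera the holder sits -0.35 mm in tool z and +1.3 mm in tool y.

Run:
```python
from h import *
plan((.6048,.1915,.315),10.8,3)
```

```text
[18.5, 31.16, 2.27, -0.13, -0.0, 0.01]
[18.51, 31.15, 2.34, -0.13, -0.0, 0.01]
[18.52, 31.14, 2.41, -0.13, -0.0, 0.01]
total tool now [55.5 93.5  6.8] world [-10.2  93.1 -55.6] turn [-0.39 -0.01  0.03] clock 7.525 force [ 0.6 -0.1 -0.7] w 0.10793529571600982
```

Call:
arm_command(motion=[[5, 10, 31.2, 2.3, -0.1, 0, 0], [5, 20, 31.2, 2.3, -0.1, 0, 0], [5, 25.5, 31.1, 2.3, -0.1, 0, 0], [5, 0, 0, 0, 0, 0, 0], [5, 0, 0, 0, 0, 0, 0]])

```text
clock: 8.15
position: [0.6049, 0.1917, 0.3154]
ee_rot: [-0.148, 1.565, 0.147]
force: [0.6, -0.0, -0.3]
width: 0.106
```

Run:
```python
from h import *
for i in range(3): plan((.6048,.1915,.3),10.8,1); im=wrist()
save(im,'w4')
i=get_image('scene'); f=i['frame'][140:250,340:450,::-1]; cv2.imwrite('pics/s4.png',cv2.resize(f,None,fx=5,fy=5,interpolation=2))
```

```text
[15.38, -0.15, -0.11, -0.05, 0.02, 0.05]
total tool now [15.4 -0.1 -0.1] world [ -0.1  -0.2 -15.4] turn [-0.05  0.02  0.05] clock 8.15 force [ 0.6 -0.  -0.3] w 0.10635356159963749
[15.76, 0.24, -0.25, -0.09, 0.06, 0.05]
total tool now [15.8  0.2 -0.3] world [ -0.3   0.2 -15.8] turn [-0.09  0.06  0.05] clock 8.2 force [-0.4 -0.8 -0.5] w 0.10558155537165148
[15.94, 0.25, -0.3, -0.1, 0.08, 0.03]
total tool now [15.9  0.3 -0.3] world [ -0.3   0.2 -15.9] turn [-0.1   0.08  0.03] clock 8.25 force [-0.  -0.1 -0.2] w 0.10359548845858761
```

View pics/s4.png

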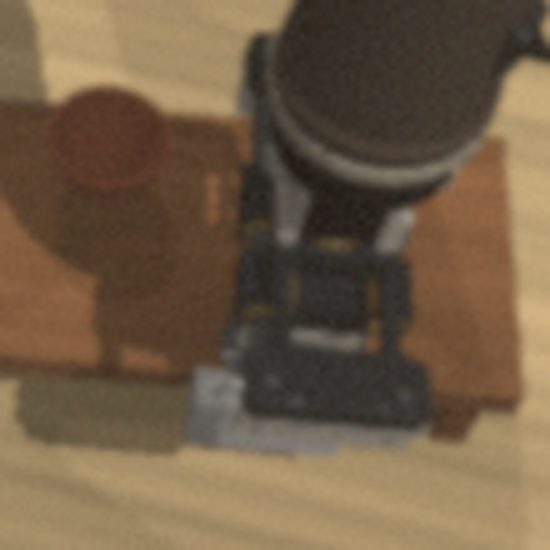

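The crop shows the gripper over the channel at (300,430), nothing more. Descending in small steps and watching the force.

Call:
arm_command(motion=[[5, 8, 0, -0.2, 0, 0, 0], [5, 8, 0, 0, 0, 0, 0], [5, 4, 0, 0, 0, 0, 0], [5, 4, 0, 0, 0, 0, 0], [5, 2, 0, 0, 0, 0, 0]])

```text
clock: 8.98
position: [0.6042, 0.1931, 0.2887]
ee_rot: [-0.149, 1.566, 0.149]
force: [-0.4, -1.0, 0.2]
width: 0.102
```

Call:
arm_command(motion=[[5, 2, 0, 0, 0, 0, 0], [5, 2, 0, 0, 0, 0, 0], [5, 2, 0, 0, 0, 0, 0], [5, 0, 0, 0, 0, 0, 0]])

```text
clock: 9.48
position: [0.6042, 0.1931, 0.2829]
ee_rot: [-0.149, 1.566, 0.149]
force: [-0.5, -0.5, 0.2]
width: 0.107
```

The tip is 12 mm into the slot with no force. Continuing onto the strip.

Call:
arm_command(motion=[[5, 2, -0.5, 0, 0, 0, 0], [5, 2, -0.5, 0, 0, 0, 0], [5, 2, 0, 0, 0, 0, 0], [5, 2, 0, 0, 0, 0, 0], [5, 2, 0, 0, 0, 0, 0]], newtons=60)

```text
clock: 10.1
position: [0.6045, 0.192, 0.2733]
ee_rot: [-0.148, 1.565, 0.149]
force: [-1.7, -0.1, 4.5]
width: 0.103
```

Call:
arm_command(motion=[[5, 2, 0, 0, 0, 0, 0], [5, 1, 0, 0, 0, 0, 0], [5, 0, 0, 0, 0, 0, 0]])

```text
clock: 10.48
position: [0.6045, 0.192, 0.2703]
ee_rot: [-0.149, 1.566, 0.149]
force: [-2.7, -1.5, 7.6]
width: 0.105
```

Call:
arm_command(motion=[[5, 1, 0, 0, 0, 0, 0], [5, 0, 0, 0, 0, 0, 0]])

```text
clock: 10.72
position: [0.6045, 0.192, 0.2694]
ee_rot: [-0.149, 1.565, 0.149]
force: [-2.4, -0.9, 6.9]
width: 0.107
```

Call:
arm_command(motion=[[5, 1, 0, 0, 0, 0, 0], [5, 0, 0, 0, 0, 0, 0]])

```text
clock: 10.98
position: [0.6045, 0.1919, 0.2692]
ee_rot: [-0.148, 1.565, 0.149]
force: [-5.5, -2.3, 15.1]
width: 0.107
```

The flange has landed: force jumped from 7 to 15 N while z stalled at 0.2692. I'll verify with depth and the networks.

Run:
```python
from h import *
im=wrist(); s=arm.observe(); P=cloud(im); save(im,'w5')
print(s['position'],s['force'],s['ft_torque'],s['clock'])
T=R.from_rotvec(s['ee_rot']).inv().apply((P-np.array(s['position'])).reshape(-1,3)).reshape(P.shape)*1000
m=(abs(T[...,0]-143.7)<3)&(abs(T[...,2])<4.5)&(T[...,1]>-45)&(T[...,1]<40); q=T[m]; w=P[m]
for a,b in [(-35,-15),(20,40)]:
    k=(q[:,1]>a)&(q[:,1]<b); print(k.sum(),'toolx',np.median(q[k,0]).round(2) if k.any() else '', 'worldz',np.median(w[k,2]).round(4) if k.any() else '')
m=(np.linalg.norm(P[...,:2]-(.604,.2),axis=-1)<.06)&(abs(P[...,2]-.08)<.008)
print('around channel z',np.percentile(P[m][:,2],[5,25,50,75,95]).round(4))
for c in ['wrist','scene']:
    if c=='scene': get_image(c)
    for t in ['holder','card','channel']: print(c,t,[(np.round(d['point'],3).tolist(),round(d['p'],2)) for d in pinpoint(c,t)])
for t in ['bowl','cup','jar','brush']: print(t,[(np.round(d['point'],3).tolist(),round(d['p'],2)) for d in pinpoint('scene',t)])
```

```text
[0.60447897 0.19190896 0.26918589] [-5.47737732 -1.23758067 13.90541827] [-0.47991114  1.24828667  0.04281392] 11.025
293 toolx 143.41 worldz 0.1258
577 toolx 143.49 worldz 0.1257
around channel z [0.0747 0.0754 0.0759 0.0765 0.0831]
wrist holder [([0.605, 0.193, 0.079], 0.78)]
wrist card [([0.607, 0.196, 0.107], 0.97)]
wrist channel []
scene holder [([0.484, -0.16, 0.037], 0.93), ([0.711, -0.102, 0.035], 0.81), ([0.606, 0.192, 0.077], 0.55), ([0.497, 0.081, 0.074], 0.46)]
scene card [([0.481, -0.151, 0.073], 0.82), ([0.717, -0.106, 0.073], 0.6), ([0.61, 0.194, 0.107], 0.55), ([0.786, 0.014, -0.005], 0.16)]
scene channel [([0.605, 0.188, 0.074], 0.42)]
bowl [([0.498, 0.082, 0.075], 0.59)]
cup []
jar [([0.786, 0.017, 0.0], 0.8)]
brush [([0.732, -0.224, -0.004], 0.84)]
```

View pics/w5.png

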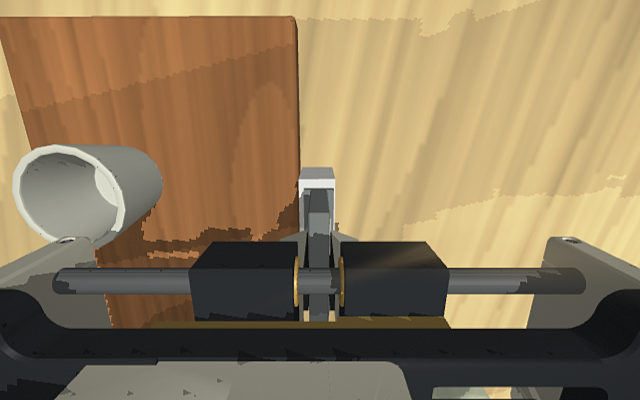

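Frame top at z = 0.1258 puts the flange underside at 0.0798, level with the channel's 0.080. The picture shows the holder seated in the white channel at (318,200). Holding about 14 N of push, so I'm handing in.

Run:
```python
from h import *
print(arm.sign_off()); s=arm.observe(); print(s['clock'],s['position'],s['force'],s['width'])
```

```text
the job is handed in; nothing more can be done
None
the job is handed in; nothing more can be done
```

I pulled the small holder out of the block and pushed it into the shelf's label channel with the card facing outward. I then handed the job in at about 11 s, still gripping it (60 N grip setting) and pressing down with about 14 N. No verdict was reported.

- **Fit:** The flange underside measured 0.0798 m, against 0.080 m for the channel top. The tool stopped going down while the force jumped from 7 N to 15 N, which means the flange had landed. The frame's top was level from end to end to 0.1 mm.
- **Position and card:** The networks put the holder within about 2 mm of the channel, and the card 2–5 mm further out (+x) than the holder.
- **Sideways load:** There was a steady sideways force of about 5.5 N on the tool at the end. I left it because the holder was seated and still.
- **Bystanders:** I did not compare any of them with their starting positions. The last scene image located the bowl, jar and brush but missed the cup, which I could see standing on the shelf in the last wrist picture. The arm felt no unexpected contact.

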